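Count wooden wheels through the gate of a counting board

ROBOT

A 6-joint arm with a two-finger parallel gripper is mounted at the origin on the work surface. World frame = base frame: x ahead of the robot, y to its left, z up, the work surface at z = 0. Lengths are in m, angles in rad, forces in N, time in s.
With the tool pointing down it reaches from about 0.35 to 0.775 m from the base axis. Payload 5.5 kg.
Tool frame: the origin (TCP) lies on the centre line of the jaws, within the pads' length; the fingertips stand 11 mm ahead of it and the grasp point (between the pads) lies 8 mm behind it; z points along the fingers, y is the line along which they close (so a half turn about z gives the same grasp; the last joint's range is limited). The gripper opens to 85 mm and grips with 20 to 120 N. Pads are 22 mm wide; open, the fingers measure 114 mm over their backs; the gripper's body (76 mm by 85 mm) begins 54 mm behind the grasp point. The pads swing forward as they close: fully open they stand 13 mm farther back than shut.
Start: joints at [0.991, 0.313, 0.046, 1.304, 0, 1.431], TCP at [0.245, 0.52, 0.242] pointing down, gripper open.
Joint ranges: [-2.76, 2.76], [-0.86, 1.69], [-1.03, 1.26], [-2.2, 2.34], [-1.47, 1.5], [-3.14, 3.14]. Speed limits (rad/s): [2.57, 2.57, 3.14, 3.14, 3.14, 3.14].

INTERFACE

Orientations are given as a unit quaternion [w, x, y, z].
In Python, from workcell import get_state, eyes, env gives the robot as it stands.
- The arm moves only by the shell command python3 -m inch 'ROWS' [OPENING] [FORCE]. ROWS is JSON, one flat list of numbers, 4 for each row, row after row: the shift along the tool's x, y, z in cm, then the turn about the tool's z in rad. A call has exactly 5 rows; each row shifts and turns the commanded pose from where the row before left it, along the tool's axes as they then stand; what a row does not reach is not made up. A row lasts 1/12 s, in which the tool goes at most 41.7 mm and 7.16 degrees, less where a joint would pass 70% of its speed; a pose out of reach is approached as far as the arm can. A call is refused whole if a number of a shift passes 4.17 or a number of a turn 0.125, either way. A call with a gripper value outside its range is refused whole. OPENING is the opening, from -1 (shut) to 1 (fully open), set as the call begins (- or left out, the last holds). The fingers move at their own pace and stop on an object; FORCE is the grip in N (left out, the last holds). Time passes only in rows, so rows that do not move let the fingers close, or fill a call up. It gives the time, the measured TCP pose, the force, the opening and the grip force at its end, in the units of the state.
- get_state(): the state, without advancing time (a new reading comes with each control period).
- eyes.read_camera(name): name is "side" or "top" or "wrist"; returns the picture (400x640x3 uint8, red, green, blue); there is no depth.
- eyes.camera_info(name): a dict with "fovy" (degrees; the focal length in pixels is half the picture's height over the tangent of half this angle, whatever the lens; pixels are square), "cx", "cy" (the principal point, pixels), "xyz" and "orientation" of the camera in the world. Camera axes: x right, y down, z forward; pixel columns grow to the right and rows downward; lengths in m; the calibration is good to about 2 mm. A picture is of the moment at which its call begins: read the wrist's pose just before it. camera_info takes no time and is no camera call; for the wrist camera it gives the pose at the moment of the call.
- env.hand_in(): hands the job in; it is judged then, once.
The state is a dict: "clock": time; "joint_pos": joint angles; "qvel": joint speeds; "tau": joint torques, N m; "tcp_pos": TCP position; "orientation": TCP orientation; "wrist_force": force on the tool from outside, world axes, zero at the start; "ft_torque": the same for the moment, N m; "finger_gap": finger opening in m; "grip_force": force on a finger pad.
Only numpy, scipy, OpenCV 4.12 (cv2) and the standard library are available. Lean on these libraries where they do the work, as an engineer would, in place of code of your own. Each camera call takes 0.05 s, during which the arm holds its last target. There are 200 camera calls.

TASK

For the craft class's toy-car kits, push the three round wooden wheels lying on the white counting board through its narrow gate into the slot behind it, one at a time: each wheel must be wholly inside the slot before the next one starts through the gate. Slide them flat along the board with the fingertips, never lifting or tipping them, and leave the square tiles and the roll of tape where they are.

Things in the scene. Friction and masses are not known exactly. Their poses are not given: they have to be found in the camera images.
- board: Fixed white-faced counting board on the table, 6 mm thick; the wheels lie on its upper face. Origin on the table under the gate's inner edge; +x points through the gate into the slot, z up. The part before the gate (x -215 to 0, 250 mm wide) is open at its back and sides. All walls on it are 10 mm thick and rise 14 mm above its face (20 mm above the table).
- gate (a point): Middle of the gate's inner edge, on the board's upper face; axes as the board's. The gate is an opening 48 mm wide between two lips 6 mm thick (x -6 to 0). Two wing walls lead to it as a funnel, from the lips back and outwards to x -56, y +-106 mm. A wheel is wholly in the slot when its centre is 21 mm or more past this point in +x.
- slot_end (a point): Foot of the slot's closed end, on the board's upper face, 150 mm past the gate; axes as the board's. The slot is the straight channel from the gate to here, 52 mm wide, open on top, floor level with the board; the three wheels fit in it in a row, a later one pushing the earlier ones on.
- wheel_a: Plain wooden toy wheel, a flat disc 42 mm in diameter and 12 mm thick with a small dark 9 mm spot (axle hole) in the middle of its top face, about 15 g, lying flat and loose on the board in front of the gate. Origin: centre of its underside. All three wheels are alike. It slides freely when pushed from the side.
- wheel_b: Plain wooden toy wheel, a flat disc 42 mm in diameter and 12 mm thick with a small dark 9 mm spot (axle hole) in the middle of its top face, about 15 g, lying flat and loose on the board in front of the gate. Origin: centre of its underside. All three wheels are alike. It slides freely when pushed from the side.
- wheel_c: Plain wooden toy wheel, a flat disc 42 mm in diameter and 12 mm thick with a small dark 9 mm spot (axle hole) in the middle of its top face, about 15 g, lying flat and loose on the board in front of the gate. Origin: centre of its underside. All three wheels are alike. It slides freely when pushed from the side.
- tile_a: Plain wooden square tile, 36 x 36 x 12 mm, loose, origin at the centre of its underside, same wood as the wheels; it lies on the board behind the wheels (175 to 200 mm before the gate). It stays where it is.
- tile_b: Plain wooden square tile, 36 x 36 x 12 mm, loose, origin at the centre of its underside, same wood as the wheels; it lies on the table beside the slot. It stays where it is.
- tape: Roll of clear tape lying flat on the table beside the slot, 70 mm across, 24 mm high, loose; origin at the centre of its underside. It stays where it is.
Things that resemble listed ones, but are neither listed nor needed, are in the scene too. What is shaped like the wheel_b but blue or turquoise is not meant.

How it is judged:
By the outcome, as a careful person would: the job done as asked, in the order asked, and still so for the second after the job is handed in, with the robot touching nothing.
It also fails if it takes over 64 s, if anything falls off the work surface, if the arm or the gripper's body presses on something with over 40 N, if the wrist force passes 120 N, or if a joint passes its speed limit or range.

## Working session

There is one attempt and no reset: what is moved stays moved. The work goes in short steps, Python scripts to look and compute and a shell command to move; the robot and the scene stay as the last step left them, time stands still between calls to the robot, and variables do not carry over. Pictures are saved under pics/ and viewed, at most 10 in all, crops included, and the job is handed in when it is done.

```bash
mkdir -p pics; ls; python3 - <<'E'
from workcell import get_state, eyes, env
import cv2
s=get_state();print(s)
for n in("top","side"):
    print(n,eyes.camera_info(n)); cv2.imwrite(f"pics/{n}0.png",eyes.read_camera(n)[:,:,::-1])
E
```

```text
pics
{'clock': 0.0, 'joint_pos': array([9.91425376e-01, 3.14016160e-01, 4.49335049e-02, 1.30361288e+00,
       1.32377056e-05, 1.43121855e+00]), 'qvel': array([ 0.00123638, -0.00088411, -0.00080171,  0.00212941, -0.00158858,
        0.00058772]), 'tau': array([-5.33996317e-04, -4.80627072e+01,  2.98534495e+01,  1.93874975e-02,
       -1.55497387e-04, -9.81053148e-06]), 'tcp_pos': array([0.24451496, 0.51984828, 0.24138131]), 'orientation': array([-3.40249105e-04,  2.18128609e-01,  9.75919570e-01, -8.86577341e-04]), 'wrist_force': array([-0.09750159,  0.58192481,  0.4850661 ]), 'ft_torque': array([ 0.03203176, -0.0233628 , -0.02262702]), 'grip_force': 0.0, 'finger_gap': 0.08531000048634874}
top {'fovy': 56.5829593789331, 'cx': 319.088427633467, 'cy': 198.10558546480388, 'xyz': array([0.46918682, 0.03004892, 0.71266654]), 'orientation': array([ 0.05698069, -0.69671347,  0.71204394, -0.0658556 ])}
side {'fovy': 46.68244128153994, 'cx': 327.04450047097896, 'cy': 192.34935938072246, 'xyz': array([0.16898394, 0.45613267, 0.59687316]), 'orientation': array([ 0.15005184, -0.31757233,  0.85744562, -0.37605754])}
```

View pics/top0.png

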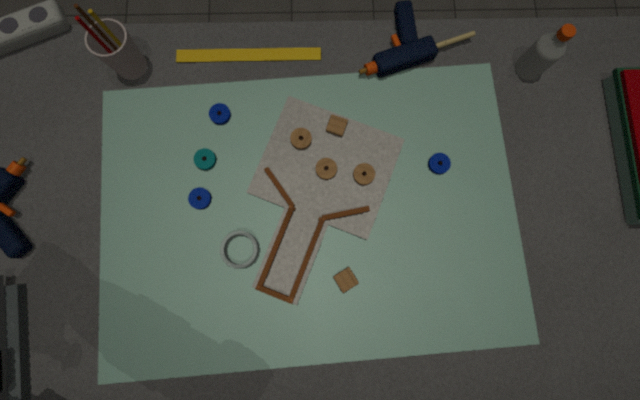

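The top view shows the wheels at about (301,138), (326,168) and (364,174). The tiles are at (337,126) and (346,279), the tape at (241,248), and the gate near (307,214), with the slot running down-left. I'll enlarge it for precision.

```bash
cat > h.py <<'E'
import numpy as np,cv2
from scipy.spatial.transform import Rotation as R
from workcell import get_state, eyes, env
def cam(n):
    c=eyes.camera_info(n); q=c['orientation']; return c,R.from_quat([q[1],q[2],q[3],q[0]]).as_matrix()
def w(c,u,v,z):
    i,M=c; f=200/np.tan(np.radians(i['fovy']/2))
    d=M@np.array([(u-i['cx'])/f,(v-i['cy'])/f,1]); return i['xyz']+d*(z-i['xyz'][2])/d[2]
def px(c,p):
    i,M=c; f=200/np.tan(np.radians(i['fovy']/2)); a=M.T@(np.array(p)-i['xyz'])
    return i['cx']+f*a[0]/a[2],i['cy']+f*a[1]/a[2]
E
python3 - <<'E'
from h import *
im=cv2.imread('pics/top0.png')[85:310,235:415]
im=cv2.resize(im,None,fx=2.6,fy=2.6,interpolation=cv2.INTER_CUBIC); cv2.imwrite('pics/crop0.png',im)
c=cam('top')
for n,u,v,z in [('w1',301,138,.018),('w2',326,168,.018),('w3',364,174,.018),('tile',337,126,.018),('tileb',346,279,.012),('tape',241,248,.012),('c1',289,96,.006),('c2',402,139,.006),('lipL',292,208,.02),('lipR',322,219,.02),('end1',257,290,.02),('end2',293,301,.02),('wingL',267,170,.02),('wingR',367,209,.02)]: print(n,w(c,u,v,z).round(4))
E
```

```text
w1 [0.711  0.0525 0.018 ]
w2 [0.6497 0.0053 0.018 ]
w3 [ 0.6364 -0.0675  0.018 ]
tile [ 0.7343 -0.0186  0.018 ]
tileb [ 0.4396 -0.0264  0.012 ]
tape [0.5007 0.1677 0.012 ]
c1 [0.8047 0.0759 0.006 ]
c2 [ 0.7093 -0.1481  0.006 ]
lipL [0.573  0.0713 0.02  ]
lipR [0.5509 0.0154 0.02  ]
end1 [0.4242 0.1362 0.02  ]
end2 [0.4034 0.0713 0.02  ]
wingL [0.6475 0.1184 0.02  ]
wingR [ 0.5681 -0.0699  0.02  ]
```

View pics/crop0.png

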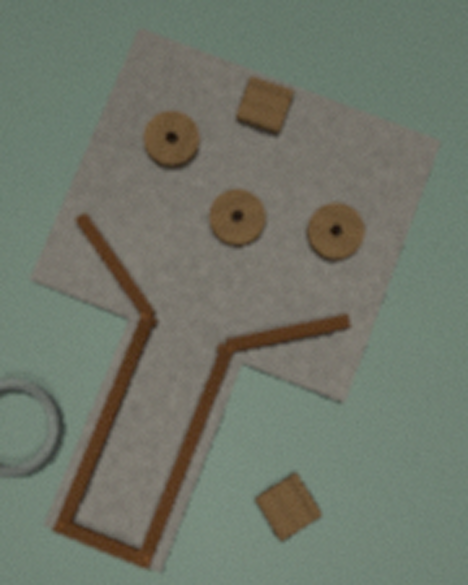

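The crop shows the board's back corners at crop (143,30) and (441,145), and its front corners at (32,280) and (343,403). The wheel spots are at (171,137), (237,216) and (336,230). Next I'll fit the board pose.

```bash
cat > fit.py <<'E'
from h import *
from scipy.optimize import least_squares
c=cam('top')
P=[(143,30,-215,-125,.006),(441,145,-215,125,.006),(32,280,0,-125,.006),(343,403,0,125,.006),(77,522,150,-26,.02),(147,545,150,26,.02),(83,218,-56,-106,.02),(347,321,-56,106,.02)]
W=np.array([w(c,235+(a+.5)/2.6-.5,85+(b+.5)/2.6-.5,z)[:2] for a,b,_,_,z in P]); B=np.array([p[2:4] for p in P])/1e3
def T(q,b): 
    C,S=np.cos(q[2]),np.sin(q[2]); return b@np.array([[C,S],[-S,C]])+q[:2]
r=least_squares(lambda q:(T(q,B)-W).ravel(),[.56,.04,2.75],loss='soft_l1',f_scale=.003); q=r.x
print(q,np.degrees(q[2]),((T(q,B)-W)*1e3).round(1).tolist())
np.save('q.npy',q)
def inv(q,p):
    C,S=np.cos(q[2]),np.sin(q[2]); return (np.array(p)-q[:2])@np.array([[C,-S],[S,C]])
for n,a,b,z in [('w1',171,137,.018),('w2',237,216,.018),('w3',336,230,.018),('tile',267,103,.018),('tileb',290,505,.012)]:
    p=w(c,235+(a+.5)/2.6-.5,85+(b+.5)/2.6-.5,z)[:2]; print(n,p.round(4),'board',(inv(q,p)*1e3).round(1))
print('tape',(inv(q,(.5007,.1677))*1e3).round())
E
python3 fit.py
```

```text
[0.55896711 0.04366216 2.74487803] 157.2699262231906 [[1.4, 1.3], [2.8, -2.2], [-0.1, 0.2], [-0.7, -3.1], [-1.3, 2.6], [-4.6, 3.3], [1.2, 0.6], [0.0, -3.6]]
w1 [0.7123 0.0535] board [-137.6  -68.4]
w2 [0.6502 0.0055] board [-98.9  -0.1]
w3 [ 0.6381 -0.0674] board [-115.9   71.9]
tile [ 0.7378 -0.0194] board [-189.4  -10.9]
tileb [ 0.4398 -0.0268] board [ 82.7 111.1]
tape [102. -92.]
```

```bash
cat > go.py <<'E'
import sys
from h import *
from fit import inv,T
def show(bx=None,by=None,z=None,ang=None):
    q=np.load('q.npy'); s=get_state(); o=s['orientation']; M=R.from_quat([o[1],o[2],o[3],o[0]]).as_matrix()
    yaw=np.arctan2(M[1,0],M[0,0]); b=inv(q,s['tcp_pos'][:2])*1e3
    print('t %.2f board %s z %.1f ang %.2f gap %.4f F %s tilt %s'%(s['clock'],b.round(1),s['tcp_pos'][2]*1e3,np.degrees(yaw-q[2]),s['finger_gap'],s['wrist_force'].round(1),M[:,2].round(3)))
    if bx is None: return
    y2=q[2]+np.radians(ang); d=T(q,np.array([bx,by])/1e3)-s['tcp_pos'][:2]
    x=np.array([np.cos(y2),np.sin(y2)]); y=np.array([np.sin(y2),-np.cos(y2)])
    t=-((y2-yaw+np.pi)%(2*np.pi)-np.pi)
    print('turn %.3f then cm x %.2f y %.2f z %.2f'%(t,d@x*100,d@y*100,(s['tcp_pos'][2]-z/1e3)*100))
if __name__=='__main__': show(*map(float,sys.argv[1:]))
E
sed -i 's/^r=least/if __name__=="__main__":\n  pass\nr=least/; s/^print(q/if __name__=="__main__": print(q/; s/^np.save/if __name__=="__main__": np.save/; s/^for n,a,b,z.*/if __name__=="__main__":\n &/; s/^print(.tape/if __name__=="__main__": &/' fit.py
python3 go.py -142 0 200 0
```

```text
t 0.10 board [ 474.  -317.8] z 241.5 ang -2.47 gap 0.0855 F [-0.   0.6  0.5] tilt [-0.001 -0.001 -1.   ]
turn -0.043 then cm x -61.60 y -31.78 z 4.15
```

```bash
python3 -m inch '[0,0,0,-0.043, -1.5,-0.8,0.2,0, -3,-1.55,0.2,0, -3,-1.55,0.2,0, -3,-1.55,0.2,0]' -0.72
python3 -m inch '[-3,-1.55,0.2,0, -3,-1.55,0.2,0, -3,-1.55,0.2,0, -3,-1.55,0.2,0, -3,-1.55,0.2,0]'
python3 -m inch '[-3,-1.55,0.2,0, -3,-1.55,0.2,0, -3,-1.55,0.2,0, -3,-1.55,0.2,0, -3,-1.55,0.2,0]'
python3 -m inch '[-3,-1.55,0.2,0, -3,-1.55,0.2,0, -1.5,-0.8,0.2,0, -1,-0.5,0.2,0, 0,0,0,0]'
python3 -m inch '[0,0,0,0, 0,0,0,0, 0,0,0,0, 0,0,0,0, 0,0,0,0]'
python3 go.py -142 0 60 0
python3 - <<'E'
from h import *
c=eyes.camera_info('wrist'); import pickle; pickle.dump(c,open('wc.pkl','wb')); print(c)
cv2.imwrite('pics/wrist1.png',eyes.read_camera('wrist')[:,:,::-1])
E
```

```text
clock: 0.52
tcp_pos: [0.3207, 0.4284, 0.2337]
orientation: [-0.0, 0.196, 0.981, -0.0]
wrist_force: [0.5, 1.2, -0.3]
finger_gap: 0.0256
grip_force: 0.0
clock: 0.93
tcp_pos: [0.4295, 0.2985, 0.2239]
orientation: [-0.0, 0.197, 0.98, -0.0]
wrist_force: [0.5, 0.5, 1.2]
finger_gap: 0.012
grip_force: 0.0
clock: 1.35
tcp_pos: [0.538, 0.1691, 0.2138]
orientation: [-0.0, 0.197, 0.98, -0.0]
wrist_force: [0.9, -0.2, 0.4]
finger_gap: 0.0116
grip_force: 0.0
clock: 1.77
tcp_pos: [0.5994, 0.0957, 0.2051]
orientation: [-0.001, 0.198, 0.98, -0.0]
wrist_force: [-0.8, 0.6, 0.3]
finger_gap: 0.0116
grip_force: 0.0
clock: 2.18
tcp_pos: [0.5983, 0.0982, 0.2067]
orientation: [0.0, 0.196, 0.981, 0.0]
wrist_force: [0.4, -0.3, -0.6]
finger_gap: 0.0119
grip_force: 0.0
t 2.18 board [-15.2 -65.5] z 206.7 ang 0.08 gap 0.0119 F [ 0.4 -0.3 -0.6] tilt [ 0.  0. -1.]
turn 0.001 then cm x -12.68 y -6.55 z 14.67
{'fovy': 67.07838380630008, 'cx': 323.6394016421888, 'cy': 207.39244960808952, 'xyz': array([0.53769473, 0.12275823, 0.33936821]), 'orientation': array([0.10950534, 0.82461616, 0.55013873, 0.07324039])}
```

View pics/wrist1.png

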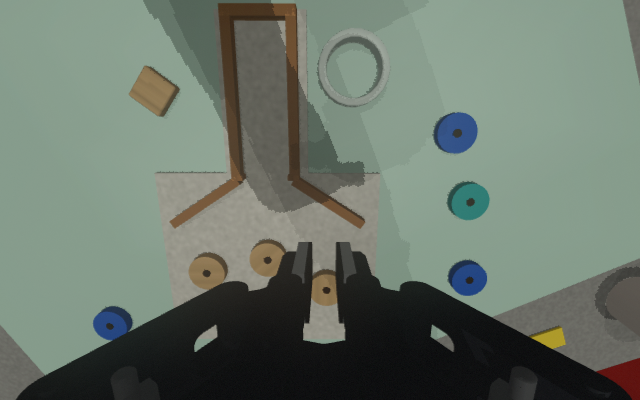

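The wrist view shows the gate lips near (243,181) and (290,180), and the slot's inner end near (235,20) and (287,20). The wheel spots are at (206,273), (267,260) and (326,290). I'll cross-check these against the fit.

```bash
python3 - <<'E'
from h import *
from fit import inv
import pickle
i=pickle.load(open('wc.pkl','rb'));o=i['orientation'];c=(i,R.from_quat([o[1],o[2],o[3],o[0]]).as_matrix());q=np.load('q.npy')
for n,u,v,z in [('w3',206,273,.018),('w2',267,260,.018),('w1',326,290,.018),('lipL',244,180,.02),('lipR',290,180,.02),('endL',235,20,.02),('endR',287,20,.02),('tileb',154,90,.012),('fl',156,172,.006),('fr',380,172,.006)]:
    p=w(c,u,v,z)[:2];print(n,p.round(4),(inv(q,p)*1e3).round(1))
im=cv2.imread('pics/wrist1.png')[0:240,140:400]
cv2.imwrite('pics/crop1.png',cv2.resize(im,None,fx=2.5,fy=2.5,interpolation=cv2.INTER_CUBIC))
E
```

```text
w3 [ 0.6386 -0.0685] [-116.8   72.6]
w2 [0.6511 0.0047] [-100.     0.4]
w1 [0.7133 0.0529] [-138.7  -68.1]
lipL [0.5567 0.0226] [-6.1 20.3]
lipR [0.5757 0.0681] [ -6. -29.]
endL [0.4173 0.0828] [145.8  18.6]
endR [0.436  0.1279] [145.9 -30.2]
tileb [ 0.4391 -0.0229] [ 84.8 107.7]
fl [ 0.5121 -0.0679] [  0.2 121. ]
fr [0.6075 0.1616] [   0.8 -127.5]
```

View pics/crop1.png

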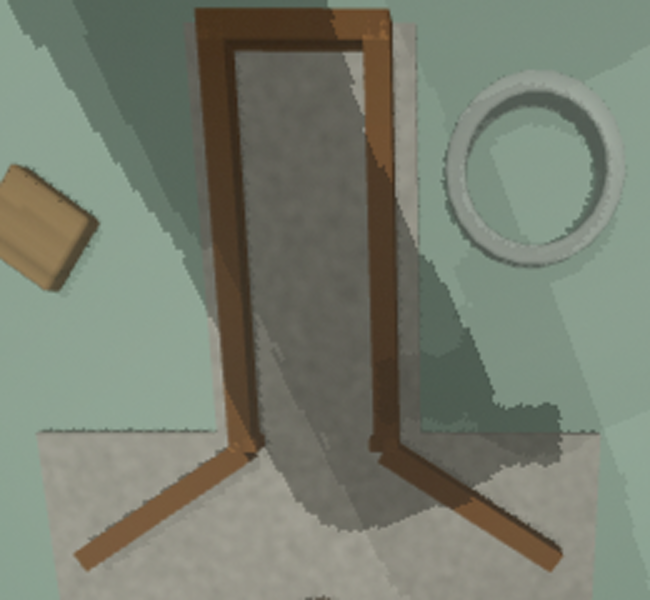

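The lips, slot ends and front corners all sit about 4 mm to −y of the first fit. I'll refit from the wrist view, which is closer.

```bash
python3 - <<'E'
from h import *
from fit import inv,T
from scipy.optimize import least_squares
import pickle
i=pickle.load(open('wc.pkl','rb'));o=i['orientation'];c=(i,R.from_quat([o[1],o[2],o[3],o[0]]).as_matrix())
P=[(262,445,-3,24,.02),(370,447,-3,-24,.02),(233,40,150,26,.02),(364,40,150,-26,.02),(38,432,0,125,.006),(600,433,0,-125,.006),(235,50,150,26,.006),(364,50,150,-26,.02)][:6]
W=np.array([w(c,140+(a+.5)/2.5-.5,(b+.5)/2.5-.5,z)[:2] for a,b,_,_,z in P]);B=np.array([p[2:4] for p in P])/1e3
q=least_squares(lambda q:(T(q,B)-W).ravel(),np.load('q.npy'),loss='soft_l1',f_scale=.002).x
print(q,np.degrees(q[2]),(inv(q,W)*1e3).round(1).tolist()); np.save('q.npy',q)
for n,u,v,z in [('w3',206,273,.018),('w2',267,260,.018),('w1',326,290,.018)]:
    p=w(c,u,v,z)[:2];print(n,p.round(4),(inv(q,p)*1e3).round(1))
t=cam('top');print('tile',(inv(q,(.7378,-.0194))*1e3).round(1))
import subprocess
E
python3 go.py -145 4 60 0
```

```text
[0.56079207 0.04631855 2.74177696] 157.0922480260221 [[-3.0, 22.7], [-3.6, -23.4], [149.9, 23.9], [150.2, -25.1], [-0.1, 125.4], [0.9, -124.1]]
w3 [ 0.6386 -0.0685] [-116.4   75.4]
w2 [0.6511 0.0047] [-99.4   3.2]
w1 [0.7133 0.0529] [-137.9  -65.4]
tile [-188.6   -8.4]
t 2.23 board [-14.6 -62.3] z 206.7 ang 0.25 gap 0.0121 F [0.3 0.7 0.4] tilt [ 0.001  0.    -1.   ]
turn 0.004 then cm x -13.04 y -6.63 z 14.67
```

```bash
python3 -m inch '[-1.3,-0.65,1,0.004, -2.9,-1.5,2,0, -2.9,-1.5,2,0, -2.9,-1.4,3,0, -3.04,-1.5,3,0]'
python3 -m inch '[0,0,2,0, 0,0,1.67,0, 0,0,0,0, 0,0,0,0, 0,0,0,0]'
python3 go.py -145 3.2 20 0
```

```text
clock: 2.65
tcp_pos: [0.692, -0.0122, 0.0993]
orientation: [0.001, 0.199, 0.98, 0.0]
wrist_force: [0.9, -0.4, -0.4]
finger_gap: 0.012
grip_force: 0.0
clock: 3.07
tcp_pos: [0.6911, -0.0108, 0.0645]
orientation: [0.001, 0.199, 0.98, 0.0]
wrist_force: [-0.2, -0.1, -0.5]
finger_gap: 0.0121
grip_force: 0.0
t 3.07 board [-142.2    1.9] z 64.5 ang -0.05 gap 0.0121 F [-0.2 -0.1 -0.5] tilt [ 0.001 -0.    -1.   ]
turn -0.001 then cm x -0.28 y -0.13 z 4.45
```

```bash
python3 -m inch '[-0.28,-0.13,1,0, 0,0,1.4,0, 0,0,1,0, 0,0,0.5,0, 0,0,0,0]'
python3 -m inch '[0,0,0,0, 0,0,0,0, 0,0,0,0, 0,0,0,0, 0,0,0,0]'
python3 go.py -75 0 20 0
python3 - <<'E'
from h import *
cv2.imwrite('pics/side2.png',cv2.resize(eyes.read_camera('side')[60:330,130:530,::-1],None,fx=2,fy=2))
E
```

```text
clock: 3.48
tcp_pos: [0.6916, -0.0127, 0.0233]
orientation: [-0.001, 0.199, 0.98, -0.0]
wrist_force: [-0.9, 0.4, -0.2]
finger_gap: 0.012
grip_force: 0.0
clock: 3.9
tcp_pos: [0.6929, -0.013, 0.0252]
orientation: [0.0, 0.199, 0.98, 0.0]
wrist_force: [0.2, 0.4, 0.3]
finger_gap: 0.0116
grip_force: 0.0
t 3.90 board [-144.8    3.2] z 25.2 ang -0.06 gap 0.0116 F [0.2 0.4 0.3] tilt [ 0.001 -0.    -1.   ]
turn -0.001 then cm x 6.98 y 0.32 z 0.52
```

View pics/side2.png

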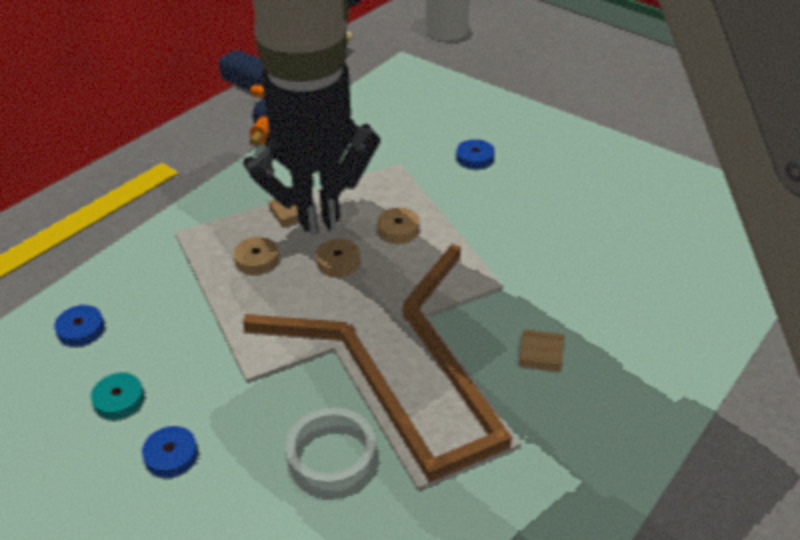

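The fingers are standing behind the middle wheel and nothing has been disturbed. I'll lower a little and push.

```bash
python3 -m inch '[0,0,0.3,0, 0,0,0.2,0, 0.5,0,0,0, 0.7,0,0,0, 0.7,0.05,0,0]'
python3 -m inch '[0.8,0.05,0,0, 0.9,0.07,0,0, 0.9,0.07,0,0, 0.9,0.05,0,0, 0.9,0.03,0,0]'
python3 -m inch '[0.8,0,0,0, 0.4,0,0,0, 0,0,0,0, 0,0,0,0, 0,0,0,0]'
python3 go.py -6 0 20 0
cat > see.py <<'E'
import sys
from h import *
from fit import inv
q=np.load('q.npy');c=cam('wrist');im=eyes.read_camera('wrist')[:,:,::-1]
cv2.imwrite('pics/%s.png'%sys.argv[1],im)
g=cv2.cvtColor(im,cv2.COLOR_BGR2HSV); m=cv2.inRange(g,(8,70,60),(22,255,255))
n,l,s,ct=cv2.connectedComponentsWithStats(m)
for k in range(1,n):
    if s[k,4]>150: print(s[k].tolist(),'centroid board',(inv(q,w(c,*ct[k],.018)[:2])*1e3).round(1))
E
python3 see.py wrist3
```

```text
clock: 4.37
tcp_pos: [0.6743, -0.0049, 0.0193]
orientation: [-0.0, 0.199, 0.98, 0.0]
wrist_force: [-0.1, 0.7, -0.2]
finger_gap: 0.0118
grip_force: 0.0
clock: 4.78
tcp_pos: [0.6348, 0.0152, 0.0197]
orientation: [0.0, 0.199, 0.98, 0.0]
wrist_force: [-0.1, -0.2, -0.4]
finger_gap: 0.0121
grip_force: 0.0
clock: 5.2
tcp_pos: [0.6253, 0.0191, 0.0198]
orientation: [0.0, 0.199, 0.98, 0.0]
wrist_force: [0.6, -0.2, -0.5]
finger_gap: 0.0118
grip_force: 0.0
t 5.20 board [-70.  -0.] z 19.8 ang -0.06 gap 0.0118 F [ 0.6 -0.2 -0.5] tilt [ 0.001 -0.    -1.   ]
turn -0.001 then cm x 6.40 y -0.00 z -0.02
[88, 0, 184, 248, 9002] centroid board [-6.  50.2]
[375, 0, 184, 247, 8983] centroid board [ -6.  -48.5]
[278, 150, 92, 92, 6287] centroid board [-35.6   0.6]
[152, 298, 39, 22, 220] centroid board [-92.7  77.9]
[194, 325, 24, 27, 317] centroid board [-111.5   62.2]
[431, 332, 23, 20, 243] centroid board [-112.7  -62.1]
```

View pics/wrist3.png

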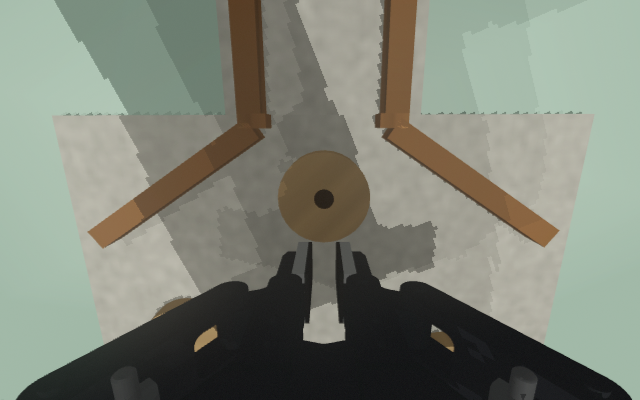

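The wheel is centred at the gate: the wheel is at (324,199) and the lips are at 270 and 376. I'll push it through.

```bash
python3 -m inch '[0.4,0,0,0, 0.7,0,0,0, 0.8,0,0,0, 0.8,0,0,0, 0.8,0,0,0]'
python3 -m inch '[0.8,0,0,0, 0.8,0,0,0, 0.6,0,0,0, 0.4,0,0,0, 0,0,0,0]'
python3 -m inch '[0,0,0,0, 0,0,0,0, 0,0,0,0, 0,0,0,0, 0,0,0,0]'
python3 go.py -40 0 75 0; python3 see.py wrist4
```

```text
clock: 5.67
tcp_pos: [0.5913, 0.0333, 0.0195]
orientation: [-0.0, 0.199, 0.98, 0.0]
wrist_force: [-0.4, 0.5, 0.7]
finger_gap: 0.0121
grip_force: 0.0
clock: 6.08
tcp_pos: [0.5675, 0.0435, 0.0196]
orientation: [-0.0, 0.199, 0.98, 0.0]
wrist_force: [0.3, -0.5, -0.3]
finger_gap: 0.0122
grip_force: 0.0
clock: 6.5
tcp_pos: [0.5688, 0.0429, 0.0195]
orientation: [0.0, 0.199, 0.98, 0.0]
wrist_force: [0.9, 0.1, -0.6]
finger_gap: 0.0119
grip_force: 0.0
t 6.50 board [-8.7  0. ] z 19.5 ang -0.07 gap 0.0119 F [ 0.9  0.1 -0.6] tilt [ 0.  0. -1.]
turn -0.001 then cm x -3.13 y 0.00 z -5.55
[2, 0, 125, 118, 8973] centroid board [ 83.3 106.3]
[124, 0, 153, 334, 9661] centroid board [43.9 35.5]
[370, 0, 156, 335, 9639] centroid board [ 43.4 -33.8]
[278, 152, 92, 92, 6300] centroid board [25.   0.6]
```

The first wheel is at x = 25, wholly in. I'll nudge it 3 mm more, retreat, lift, and turn for wheel_a.

```bash
python3 -m inch '[0.3,0,0,0, 0,0,0,0, -1,0,0,0, -1.5,0,-1,0, -1.5,0,-2,0]'
python3 -m inch '[0,0,-2,-0.115, 0,0,0,-0.115, 0,0,0,-0.115, 0,0,0,-0.115, 0,0,0,-0.115]'
python3 -m inch '[0,0,0,-0.115, 0,0,0,-0.115, 0,0,0,0, 0,0,0,0, 0,0,0,0]'
python3 go.py -169 -97 65 46
```

```text
clock: 6.97
tcp_pos: [0.6013, 0.0286, 0.0476]
orientation: [-0.002, 0.199, 0.98, -0.0]
wrist_force: [1.0, 0.3, -0.7]
finger_gap: 0.0117
grip_force: 0.0
clock: 7.38
tcp_pos: [0.6035, 0.0282, 0.0699]
orientation: [0.0, -0.09, 0.996, -0.0]
wrist_force: [0.6, -0.5, -1.2]
finger_gap: 0.0117
grip_force: 0.0
clock: 7.8
tcp_pos: [0.603, 0.0285, 0.0696]
orientation: [0.0, -0.199, 0.98, 0.0]
wrist_force: [-0.8, 0.8, 0.7]
finger_gap: 0.0119
grip_force: 0.0
t 7.80 board [-45.8   0. ] z 69.6 ang -314.10 gap 0.0119 F [-0.8  0.8  0.7] tilt [ 0.  0. -1.]
turn -0.002 then cm x -15.54 y -2.12 z 0.46
```

```bash
python3 -m inch '[-2,-0.3,0,0, -3.5,-0.5,0,0, -3.5,-0.5,0,0, -3.5,-0.4,0,0, -3,-0.4,0,0]'
python3 -m inch '[0,0,0,0, 0,0,0,0, 0,0,0,0, 0,0,0,0, 0,0,0,0]'
python3 go.py -169 -97 20 46; python3 see.py wrist5
```

```text
clock: 8.22
tcp_pos: [0.7554, 0.0709, 0.0697]
orientation: [0.001, -0.2, 0.98, -0.0]
wrist_force: [1.5, -0.4, 0.1]
finger_gap: 0.0118
grip_force: 0.0
clock: 8.63
tcp_pos: [0.7524, 0.0699, 0.0702]
orientation: [-0.0, -0.2, 0.98, 0.0]
wrist_force: [0.1, 0.7, -0.2]
finger_gap: 0.0114
grip_force: 0.0
t 8.63 board [-167.3  -96.3] z 70.2 ang -313.98 gap 0.0114 F [ 0.1  0.7 -0.2] tilt [-0.  0. -1.]
turn 0.000 then cm x -0.17 y -0.07 z 5.02
[448, 0, 36, 118, 3349] centroid board [-38.8 -77.2]
[162, 116, 84, 80, 3705] centroid board [-186.6  -10.1]
[291, 129, 70, 70, 3556] centroid board [-136.5  -65. ]
[13, 260, 75, 38, 2222] centroid board [-326.6    9.9]
```

View pics/wrist5.png

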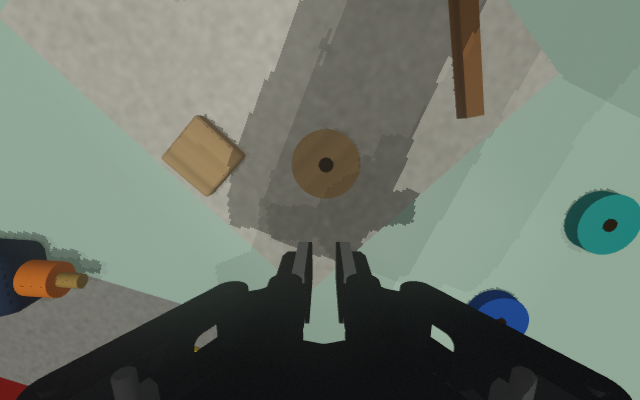

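The picture shows wheel_a dead ahead at (326,164), with the tile well clear at left. I'll lower and push about 98 mm.

```bash
python3 -m inch '[0,0,1.5,0, 0,0,2,0, 0,0,1,0, 0,0,0.5,0, 0,0,0,0]'
python3 -m inch '[0.4,0,0,0, 0.6,0,0,0, 0.8,0,0,0, 0.8,0,0,0, 0.9,0,0,0]'
python3 -m inch '[0.9,0,0,0, 0.9,0,0,0, 0.9,0,0,0, 0.9,0,0,0, 0.9,0,0,0]'
python3 -m inch '[0.7,0,0,0, 0.5,0,0,0, 0.4,0,0,0, 0.2,0,0,0, 0,0,0,0]'
python3 -m inch '[0,0,0,0, 0,0,0,0, 0,0,0,0, 0,0,0,0, 0,0,0,0]'
python3 go.py -97 -24 20 46; python3 see.py wrist6
```

```text
clock: 9.1
tcp_pos: [0.7523, 0.0701, 0.0187]
orientation: [-0.001, -0.201, 0.98, 0.0]
wrist_force: [-0.7, -0.7, -0.7]
finger_gap: 0.0118
grip_force: 0.0
clock: 9.52
tcp_pos: [0.7212, 0.0562, 0.0208]
orientation: [0.001, -0.201, 0.98, -0.0]
wrist_force: [0.3, -0.2, -0.3]
finger_gap: 0.0116
grip_force: 0.0
clock: 9.93
tcp_pos: [0.6796, 0.0384, 0.0209]
orientation: [0.001, -0.201, 0.98, -0.0]
wrist_force: [-0.0, 0.1, -0.1]
finger_gap: 0.012
grip_force: 0.0
clock: 10.35
tcp_pos: [0.6631, 0.0316, 0.0198]
orientation: [0.0, -0.201, 0.98, 0.0]
wrist_force: [0.5, 0.8, 0.0]
finger_gap: 0.012
grip_force: 0.0
clock: 10.77
tcp_pos: [0.6634, 0.0318, 0.0194]
orientation: [-0.0, -0.201, 0.98, 0.0]
wrist_force: [0.3, -0.4, -1.0]
finger_gap: 0.0119
grip_force: 0.0
t 10.77 board [-100.1  -26.6] z 19.4 ang -313.92 gap 0.0119 F [ 0.3 -0.4 -1. ] tilt [-0.  0. -1.]
turn 0.001 then cm x 0.41 y 0.05 z -0.06
[235, 0, 196, 39, 4101] centroid board [-17.   44.1]
[445, 0, 120, 80, 7282] centroid board [20.  -2.2]
[466, 0, 174, 318, 13126] centroid board [  3.1 -44.2]
[86, 82, 110, 101, 8591] centroid board [-113.7   74.4]
[278, 155, 92, 92, 6267] centroid board [-77.9  -2.3]
[194, 325, 23, 27, 309] centroid board [-173.3  -12.8]
```

```bash
python3 -m inch '[-0.8,0,0,0, -1.2,0,0,0, -0.5,0,-1,0, 0,0,-2,0, 0,0,-1,0.115]'
python3 -m inch '[0,0,0,0.115, 0,0,0,0.115, 0,0,0,0.115, 0,0,0,0.115, 0,0,0,0.115]'
python3 -m inch '[0,0,0,0.115, 0,0,0,0, 0,0,0,0, 0,0,0,0, 0,0,0,0]'
python3 go.py -124 -2.3 20 0
```

```text
clock: 11.23
tcp_pos: [0.6877, 0.042, 0.061]
orientation: [0.001, -0.144, 0.99, -0.0]
wrist_force: [0.6, -0.3, 0.4]
finger_gap: 0.012
grip_force: 0.0
clock: 11.65
tcp_pos: [0.6869, 0.0418, 0.0597]
orientation: [0.0, 0.145, 0.989, 0.0]
wrist_force: [-0.0, 0.3, -0.9]
finger_gap: 0.0118
grip_force: 0.0
clock: 12.07
tcp_pos: [0.6864, 0.0417, 0.0595]
orientation: [0.0, 0.198, 0.98, 0.0]
wrist_force: [-0.7, 1.2, -0.2]
finger_gap: 0.0116
grip_force: 0.0
t 12.07 board [-117.6  -44.6] z 59.5 ang 0.06 gap 0.0116 F [-0.7  1.2 -0.2] tilt [ 0.  0. -1.]
turn 0.001 then cm x -0.64 y -4.23 z 3.95
```

```bash
python3 -m inch '[-0.2,-1.2,0,0, -0.2,-1.6,0,0, -0.24,-1,0,0, 0,-0.43,0,0, 0,0,1,0]'
python3 -m inch '[0,0,1.5,0, 0,0,1,0, 0,0,0.45,0, 0,0,0,0, 0.5,0,0,0]'
python3 -m inch '[0.7,0,0,0, 0.8,-0.05,0,0, 0.8,-0.06,0,0, 0.8,-0.06,0,0, 0.8,-0.06,0,0]'
python3 -m inch '[0.8,0,0,0, 0.5,0,0,0, 0.3,0,0,0, 0,0,0,0, 0,0,0,0]'
python3 go.py -5 0 20 0; python3 see.py wrist7
```

```text
clock: 12.48
tcp_pos: [0.6768, -0.0022, 0.0516]
orientation: [0.002, 0.2, 0.98, 0.0]
wrist_force: [0.9, -0.3, 0.7]
finger_gap: 0.0122
grip_force: 0.0
clock: 12.9
tcp_pos: [0.6716, 0.002, 0.0198]
orientation: [0.0, 0.199, 0.98, 0.0]
wrist_force: [0.0, 0.4, -0.0]
finger_gap: 0.0121
grip_force: 0.0
clock: 13.32
tcp_pos: [0.6333, 0.0156, 0.0204]
orientation: [0.0, 0.199, 0.98, 0.0]
wrist_force: [0.1, -1.0, 0.0]
finger_gap: 0.012
grip_force: 0.0
clock: 13.73
tcp_pos: [0.6197, 0.0214, 0.0203]
orientation: [0.0, 0.199, 0.98, 0.0]
wrist_force: [-0.1, -1.0, 0.4]
finger_gap: 0.0118
grip_force: 0.0
t 13.73 board [-64.  -0.] z 20.3 ang -0.05 gap 0.0118 F [-0.1 -1.   0.4] tilt [ 0.001  0.    -1.   ]
turn -0.001 then cm x 5.90 y -0.00 z 0.03
[92, 0, 180, 260, 9019] centroid board [-1.8 48.6]
[374, 0, 182, 259, 8994] centroid board [ -1.8 -46.9]
[272, 5, 103, 113, 8928] centroid board [27.   0.7]
[278, 153, 92, 91, 6222] centroid board [-30.7   0.7]
[194, 325, 23, 27, 312] centroid board [-105.9   62.6]
```

Wheel_a is centred before the gate and the first wheel is at x = 27. I'll push it through, then turn for the last wheel.

```bash
python3 -m inch '[0.4,0,0,0, 0.7,0,0,0, 0.8,0,0,0, 0.8,0,0,0, 0.8,0,0,0]'
python3 -m inch '[0.8,0,0,0, 0.7,0,0,0, 0.5,0,0,0, 0.4,0,0,0, 0,0,0,0]'
python3 -m inch '[0,0,0,0, 0,0,0,0, 0,0,0,0, 0,0,0,0, 0,0,0,0]'
python3 go.py -5 0 20 0; python3 see.py wrist8
```

```text
clock: 14.2
tcp_pos: [0.5862, 0.0355, 0.02]
orientation: [-0.0, 0.199, 0.98, 0.0]
wrist_force: [-0.2, -0.0, -0.3]
finger_gap: 0.0121
grip_force: 0.1
clock: 14.62
tcp_pos: [0.5642, 0.0448, 0.0201]
orientation: [-0.0, 0.199, 0.98, 0.0]
wrist_force: [-0.4, -0.3, -0.5]
finger_gap: 0.0119
grip_force: 0.0
clock: 15.03
tcp_pos: [0.5655, 0.0443, 0.02]
orientation: [0.0, 0.199, 0.98, 0.0]
wrist_force: [0.2, 0.2, -0.6]
finger_gap: 0.0121
grip_force: 0.0
t 15.03 board [-5.1  0.1] z 20.0 ang -0.07 gap 0.0121 F [ 0.2  0.2 -0.6] tilt [ 0.  0. -1.]
turn -0.001 then cm x 0.01 y 0.01 z 0.00
[153, 0, 125, 319, 9044] centroid board [51.4 33.1]
[370, 0, 131, 322, 9018] centroid board [ 51.1 -31.2]
[6, 4, 123, 122, 8788] centroid board [ 83.7 106.3]
[274, 49, 100, 195, 14177] centroid board [52.8  0.6]
```

```bash
python3 -m inch '[-0.5,0,0,0, -1.5,0,0,0, -2,0,-1,0, -1.5,0,-2,0.115, 0,0,-2,0.115]'
python3 -m inch '[0,0,0,0.115, 0,0,0,0.115, 0,0,0,0.115, 0,0,0,0.115, 0,0,0,0.115]'
python3 -m inch '[0,0,0,0.115, 0,0,0,0.115, 0,0,0,0, 0,0,0,0, 0,0,0,0]'
python3 go.py -139 114 65 -59.5
```

```text
clock: 15.5
tcp_pos: [0.6186, 0.0215, 0.0701]
orientation: [0.001, 0.313, 0.95, 0.0]
wrist_force: [1.5, -0.5, 0.3]
finger_gap: 0.0119
grip_force: 0.0
clock: 15.92
tcp_pos: [0.6162, 0.0227, 0.0701]
orientation: [0.0, 0.569, 0.822, 0.0]
wrist_force: [0.0, 0.1, -0.2]
finger_gap: 0.012
grip_force: 0.0
clock: 16.33
tcp_pos: [0.616, 0.0228, 0.07]
orientation: [0.0, 0.657, 0.754, 0.0]
wrist_force: [-0.1, -0.3, 0.5]
finger_gap: 0.012
grip_force: 0.0
t 16.33 board [-60.    0.1] z 70.0 ang -59.20 gap 0.0120 F [-0.1 -0.3  0.5] tilt [ 0.  0. -1.]
turn 0.005 then cm x -13.82 y 1.03 z 0.50
```

```bash
python3 -m inch '[-1.8,0.2,0,0.005, -3,0.2,0,0, -3.5,0.2,0,0, -3.5,0.2,0,0, -2,0.2,0,0]'
python3 -m inch '[0,0,0,0, 0,0,0,0, 0,0,0,0, 0,0,0,0, 0,0,0,0]'
python3 go.py -139 114 20 -59.5; python3 see.py wrist9
```

```text
clock: 16.75
tcp_pos: [0.6445, -0.116, 0.0702]
orientation: [0.001, 0.66, 0.752, -0.0]
wrist_force: [0.1, 1.2, 1.0]
finger_gap: 0.0119
grip_force: 0.0
clock: 17.17
tcp_pos: [0.6435, -0.1112, 0.0701]
orientation: [-0.0, 0.659, 0.752, 0.0]
wrist_force: [0.3, -0.7, -0.9]
finger_gap: 0.0119
grip_force: 0.0
t 17.17 board [-137.5  112.9] z 70.1 ang -59.52 gap 0.0119 F [ 0.3 -0.7 -0.9] tilt [-0.  0. -1.]
turn -0.000 then cm x -0.17 y 0.08 z 5.01
[0, 0, 46, 86, 2302] centroid board [ 64.2 106.7]
[178, 0, 48, 159, 4022] centroid board [-31.6  68.7]
[459, 56, 91, 85, 4506] centroid board [-186.2   -9.2]
[290, 127, 69, 69, 3740] centroid board [-115.2   74.4]
[626, 220, 14, 41, 472] centroid board [-315.3   15.9]
```

View pics/wrist9.png

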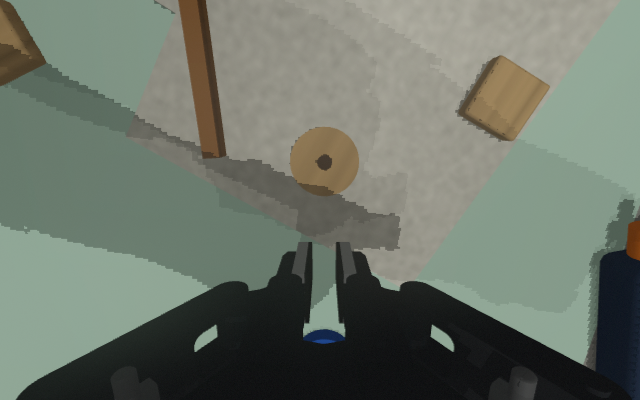

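The last wheel is dead ahead at (324,161), with the wing and tile clear. Same push as before.

```bash
python3 -m inch '[0,0,1.5,0, 0,0,2,0, 0,0,1,0, 0,0,0.5,0, 0,0,0,0]'
python3 -m inch '[0.4,0,0,0, 0.6,0,0,0, 0.8,0,0,0, 0.8,0,0,0, 0.9,0,0,0]'
python3 -m inch '[0.9,0,0,0, 0.9,0,0,0, 0.9,0,0,0, 0.9,0,0,0, 0.9,0,0,0]'
python3 -m inch '[0.7,0,0,0, 0.5,0,0,0, 0.4,0,0,0, 0.1,0,0,0, 0,0,0,0]'
python3 -m inch '[0,0,0,0, 0,0,0,0, 0,0,0,0, 0,0,0,0, 0,0,0,0]'
python3 go.py -97 -24 20 -59.5; python3 see.py wrist10
```

```text
clock: 17.63
tcp_pos: [0.6426, -0.1117, 0.0186]
orientation: [-0.001, 0.659, 0.752, -0.001]
wrist_force: [-0.5, -1.0, -0.4]
finger_gap: 0.0124
grip_force: 0.0
clock: 18.05
tcp_pos: [0.6395, -0.077, 0.0208]
orientation: [0.0, 0.66, 0.752, 0.0]
wrist_force: [0.2, 0.4, -0.0]
finger_gap: 0.0119
grip_force: 0.1
clock: 18.47
tcp_pos: [0.6332, -0.0322, 0.0201]
orientation: [-0.0, 0.66, 0.752, 0.0]
wrist_force: [0.0, 0.1, 0.5]
finger_gap: 0.0117
grip_force: 0.1
clock: 18.88
tcp_pos: [0.6312, -0.0162, 0.0201]
orientation: [0.0, 0.66, 0.752, 0.0]
wrist_force: [-0.3, -0.1, 0.9]
finger_gap: 0.0117
grip_force: 0.0
clock: 19.3
tcp_pos: [0.6312, -0.0166, 0.0201]
orientation: [-0.0, 0.66, 0.751, 0.0]
wrist_force: [-0.5, -0.2, -0.6]
finger_gap: 0.0119
grip_force: 0.0
t 19.30 board [-89.3  30.6] z 20.1 ang -59.67 gap 0.0119 F [-0.5 -0.2 -0.6] tilt [ 0.  0. -1.]
turn -0.003 then cm x 4.32 y 3.43 z 0.01
[0, 0, 180, 129, 14682] centroid board [37.8  0.4]
[113, 0, 244, 71, 6966] centroid board [ -7.2 -40.6]
[0, 72, 205, 236, 10551] centroid board [10.9 39.6]
[278, 154, 92, 92, 6341] centroid board [-73.    2.7]
[477, 242, 108, 90, 5498] centroid board [-184.   -10.7]
[194, 328, 19, 24, 213] centroid board [-56.6  99.7]
```

Wheel at (−73, 2.7). I'll back off, lift, turn back and get behind it.

```bash
python3 -m inch '[-0.8,0,0,0, -1.2,0,0,0, -0.5,0,-1,0, 0,0,-2,0, 0,0,-1,-0.115]'
python3 -m inch '[0,0,0,-0.115, 0,0,0,-0.115, 0,0,0,-0.115, 0,0,0,-0.115, 0,0,0,-0.115]'
python3 -m inch '[0,0,0,-0.115, 0,0,0,-0.115, 0,0,0,-0.115, 0,0,0,0, 0,0,0,0]'
python3 go.py -119 2.7 20 0
```

```text
clock: 19.77
tcp_pos: [0.6353, -0.0428, 0.0623]
orientation: [0.001, 0.616, 0.788, 0.0]
wrist_force: [0.6, 0.2, -0.2]
finger_gap: 0.012
grip_force: 0.0
clock: 20.18
tcp_pos: [0.6348, -0.0423, 0.061]
orientation: [0.0, 0.364, 0.931, 0.0]
wrist_force: [0.2, 0.8, -0.1]
finger_gap: 0.012
grip_force: 0.0
clock: 20.6
tcp_pos: [0.6348, -0.042, 0.0607]
orientation: [0.0, 0.203, 0.979, 0.0]
wrist_force: [0.9, -0.0, -0.7]
finger_gap: 0.0119
grip_force: 0.0
t 20.60 board [-102.5   52.5] z 60.7 ang -0.57 gap 0.0119 F [ 0.9 -0.  -0.7] tilt [ 0.001 -0.    -1.   ]
turn -0.010 then cm x -1.65 y 4.98 z 4.07
```

```bash
python3 -m inch '[-0.4,1,0,-0.01, -0.6,1.6,0,0, -0.65,1.6,0,0, 0,0.78,0,0, 0,0,1,0]'
python3 -m inch '[0,0,1.5,0, 0,0,1,0, 0,0,0.55,0, 0,0,0,0, 0.5,0,0,0]'
python3 -m inch '[0.7,0,0,0, 0.8,0.06,0,0, 0.8,0.07,0,0, 0.8,0.07,0,0, 0.8,0.07,0,0]'
python3 -m inch '[0.6,0,0,0, 0.3,0,0,0, 0.2,0,0,0, 0,0,0,0, 0,0,0,0]'
python3 go.py -5 0 20 0; python3 see.py wrist11
```

```text
clock: 21.02
tcp_pos: [0.6715, -0.0, 0.0519]
orientation: [0.002, 0.196, 0.981, 0.0]
wrist_force: [0.5, -0.6, 0.4]
finger_gap: 0.0116
grip_force: 0.0
clock: 21.43
tcp_pos: [0.6644, -0.0004, 0.0191]
orientation: [0.0, 0.197, 0.98, -0.0]
wrist_force: [0.3, -0.6, 0.8]
finger_gap: 0.0122
grip_force: 0.0
clock: 21.85
tcp_pos: [0.6283, 0.0183, 0.0198]
orientation: [-0.0, 0.197, 0.98, 0.0]
wrist_force: [-0.7, -0.2, -0.4]
finger_gap: 0.0119
grip_force: 0.0
clock: 22.27
tcp_pos: [0.6195, 0.022, 0.0197]
orientation: [0.0, 0.197, 0.98, 0.0]
wrist_force: [-0.0, 0.2, -0.4]
finger_gap: 0.0118
grip_force: 0.0
t 22.27 board [-63.5  -0.4] z 19.7 ang 0.23 gap 0.0118 F [-0.   0.2 -0.4] tilt [ 0.001 -0.    -1.   ]
turn 0.004 then cm x 5.85 y -0.04 z -0.03
[90, 0, 182, 260, 9091] centroid board [-1.7 48.5]
[272, 0, 104, 116, 9332] centroid board [29.   0.7]
[374, 0, 181, 261, 9052] centroid board [ -1.5 -46.8]
[278, 154, 92, 92, 6263] centroid board [-30.7   0.3]
```

```bash
python3 -m inch '[0.4,0,0,0, 0.7,0,0,0, 0.8,0,0,0, 0.8,0,0,0, 0.8,0,0,0]'
python3 -m inch '[0.8,0,0,0, 0.7,0,0,0, 0.5,0,0,0, 0.4,0,0,0, 0,0,0,0]'
python3 -m inch '[0,0,0,0, 0,0,0,0, -0.5,0,0,0, -1.5,0,0,0, -1.5,0,-1,0]'
python3 -m inch '[-2,0,-2,0, -2,0,-3,0, -2,0,-3,0, -1,0,-3,0, 0,0,-1,0]'
python3 -m inch '[0,0,0,0, 0,0,0,0, 0,0,0,0, 0,0,0,0, 0,0,0,0]'
python3 go.py; python3 see.py wrist12
```

```text
clock: 22.73
tcp_pos: [0.5858, 0.0359, 0.0195]
orientation: [-0.0, 0.197, 0.98, 0.0]
wrist_force: [0.8, -0.7, 0.3]
finger_gap: 0.0119
grip_force: 0.1
clock: 23.15
tcp_pos: [0.5638, 0.0452, 0.0196]
orientation: [-0.0, 0.196, 0.981, 0.0]
wrist_force: [-0.3, -0.5, -0.2]
finger_gap: 0.0112
grip_force: 0.0
clock: 23.57
tcp_pos: [0.5961, 0.0312, 0.0279]
orientation: [-0.002, 0.196, 0.981, -0.0]
wrist_force: [-0.3, 0.3, -0.2]
finger_gap: 0.0119
grip_force: 0.0
clock: 23.98
tcp_pos: [0.6666, 0.0025, 0.1546]
orientation: [0.005, 0.197, 0.98, 0.0]
wrist_force: [1.0, 0.4, 1.6]
finger_gap: 0.0117
grip_force: 0.0
clock: 24.4
tcp_pos: [0.6602, 0.0047, 0.1476]
orientation: [-0.002, 0.196, 0.981, -0.0]
wrist_force: [1.1, 0.3, 0.2]
finger_gap: 0.0122
grip_force: 0.0
t 24.40 board [-107.8   -0.3] z 147.6 ang 0.25 gap 0.0122 F [1.1 0.3 0.2] tilt [-0.003  0.    -1.   ]
[195, 0, 101, 147, 2729] centroid board [-7.6 52.7]
[298, 0, 54, 65, 2667] centroid board [28.8  0.7]
[353, 0, 100, 148, 2817] centroid board [ -7.1 -50.3]
[315, 263, 23, 37, 757] centroid board [-186.3   -2. ]
```

View pics/wrist12.png

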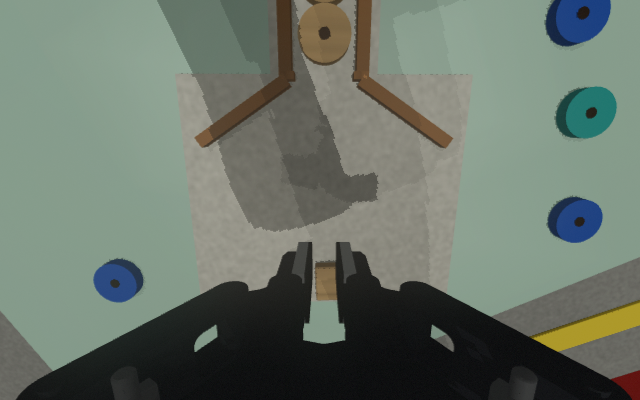

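The last wheel, at (324,33), sits beyond the lips (y≈77) and is measured at x ≈ 28. It is wholly in the slot, the robot is clear, and the tile is unmoved. I'm handing in.

```bash
python3 -c "
from workcell import env
print(env.hand_in())"
```

```text
the job is handed in; nothing more can be done
None
```

The job is handed in at about 24 s of the 64 s limit: all three wheels were pushed flat through the gate one at a time, the last at about x = 28 mm (21 mm needed), and neither the tiles nor the tape was touched.

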